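# Hang an electrode bracket on the slotted rack and snap it home

### The arm

A 6-joint arm with a two-finger parallel gripper is mounted at the origin on the work surface. World frame = base frame: x ahead of the robot, y to its left, z up, the work surface at z = 0. Lengths are in m, angles in degrees, forces in N, time in s.
With the tool pointing down it reaches from about 0.35 to 0.875 m from the base axis. Payload 4.2 kg.
Tool frame: the origin (TCP) lies on the centre line of the jaws, within the pads' length; the fingertips stand 8 mm ahead of it and the grasp point (between the pads) lies 11 mm behind it; z points along the fingers, y is the direction in which the jaws open and shut (so a half turn about z gives the same grasp; the last joint's range is limited). The gripper opens to 87 mm and grips with 3 to 60 N. Pads are 19 mm wide; open, the fingers measure 117 mm over their backs; the gripper's body (75 mm by 190 mm) begins 51 mm behind the grasp point.
Start: joints at [-53.996, 22.042, 0.453, 0, -68.411, -14.817], TCP at [0.226, -0.583, 0.231] pointing down, gripper open.
Joint ranges: [-179.83, 179.83], [-69.29, 118.12], [-61.27, 80.66], [-181.25, 117.63], [-171.15, -9.14], [-177.46, 177.46]. Speed limits (degrees/s): [159.86, 159.86, 180, 180, 180, 180].

### API

Orientations are given as a 3x3 rotation matrix whose columns are the frame's x, y, z axes.
In Python, from station import sense, capture, finish_job, recognise gives the robot as it stands.
- The arm moves only by the tool apply_moves, never from a script. Its argument "plan" is a list that holds one entry, the list of rows, each a list of 7 numbers: the opening in per cent of the stroke, from 0 (shut) to 100 (fully open), then the shift along the world's x, y, z in units of 25 mm (1.0 is 25 mm), then the turn, a rotation vector about the world's x, y, z in rad. A call has 1 to 12 rows; each row shifts and turns the pose as measured when the row begins; what a row does not reach is not made up. A row lasts 1/12 s, in which the tool goes at most 41.7 mm and 7.16 degrees, less where a joint would pass 70% of its speed; a pose out of reach is approached as far as the arm can. A call is refused whole if a number of a shift passes 1 or a number of a turn 0.125, either way. A call with a gripper value outside its range is refused whole. The fingers move at their own pace and stop on an object; the grip force is fixed at half the most. Time passes only in rows, so rows that do not move let the fingers close. It gives the time, the measured TCP pose, the force and the opening at its end, in the units of the state.
- sense(): the state, without advancing time (a new reading comes with each control period).
- capture(name): name is "side" or "top" or "wrist"; returns a dict with "pixels" (384x512x3 uint8, red, green, blue), "depth" (384x512 float32, m along the optical axis (not along the pixel's ray), 0 where there is no reading), "mtx" (3x3 intrinsics, pixels), "R" (3x3) and "t" (3): a world point X has camera coordinates R X + t; the wrist camera has in their place "mount" (4x4, takes a point from camera to tool coordinates, whose origin is the TCP and whose axes are the flange's). Camera axes: x right, y down, z forward; pixel columns grow to the right and rows downward; lengths in m; the calibration is good to about 2 mm. A picture is of the moment at which its call begins: read the wrist's pose just before it.
- finish_job(): hands the job in, once; it reports no verdict.
Trained networks look in a picture, given as the dict that the camera call returned (one of the last four; its "shot" number tells which), for a name from the list of things; names that differ only in an ending like _2 or _b are one class to them, and where a whole thing is asked for, a point or a joint stands for the part that bears it (a point fixed in the world has none). Each returns a list of dicts, best first, with "score" (0 to 1); they miss things now and then, are a little off and sometimes report something else, mostly with a low value. They report only what shows in the picture. A call takes as long as a camera call. They do not tell look-alikes from the thing itself.
- recognise(label, picture): "at" ([x, y, z] in m, in the coordinates of the camera as it stood for that picture, good to about 4 mm: the middle of the surface that is visible of it).
The state is a dict: "time_s": time; "joints": joint angles; "joint_velocities": joint speeds; "effort": joint torques, N m; "tcp_pos": TCP position; "ee_rot": TCP orientation; "wrist_force": force on the tool from outside, world axes, zero at the start; "moment": the same for the moment, N m; "gripper_width": opening from 0.0 (shut) to 1.0 (fully open).
Only numpy, scipy, OpenCV 4.12 (cv2) and the standard library are available. Lean on these libraries where they do the work, as an engineer would, in place of code of your own. Each camera call takes 0.05 s, during which the arm holds its last target.

### The job

Take the longer of the two loose dark steel hang-on brackets and hook its two claws into the topmost slots of the two grey uprights, then press it down until it is fully home and the spring catch at each upright has snapped back over its end. Let go of it, and leave everything else on the bench standing where it is.

Things in the scene. Friction and masses are not known exactly. Their poses are not given: they have to be found in the camera images.
- bracket: The long bracket, dark steel, 0.25 to 0.46 kg, 198 mm long (y), 51 deep (x), 58 high (z), standing on its ledge on the bench at the start. Origin: on its back plane, mid-length, at its underside; x points out of its back, as the claws do; z up. In mm in its frame: ledge x -34..0, y -91..91, z 0..6; end plates x -4..0, z 0..58, 30 wide, centred at y +-76.
- bar (a point): centre of the long bracket's top bar, (-12, 0, 51) mm in its frame. The bar, the handle to grip from above, is x -20..-4, y -91..91, z 44..58; between the end plates (|y| below 61) the space before, behind and below it, down to the ledge at z 6, is open.
- claw_left (a point): point in the hook of the claw at the bracket's +y end: (12, 76, 20) mm in its frame. Each claw is 8 mm thick (5 at its tip), centred at y +-76: a tongue x 0..14, z 30..39, ending in a down-turned hook x 8..17, z 8..39. So the mouth between back plane and hook is 8 wide and the hook hangs 22 below the tongue.
- claw_right (a point): point in the hook of the claw at the bracket's -y end: (12, -76, 20) mm in its frame
- end_left (a point): middle of the long bracket's top face over its +y end plate: (-12, 76, 58) mm in its frame; a place to press. Beyond it a lug, which the catch holds, sticks out: x -18..-6, y 91..99, z 53..58.
- end_right (a point): the same at its -y end: (-12, -76, 58) mm in its frame; lug y -99..-91
- rack: Fixed rack: two grey sheet-steel uprights 212 mm high, 30 wide, 5 thick, centred at y +-76 in its frame, front faces at x = 0 looking to -x (towards the robot); feet run back to x 150. Origin: midway between the uprights in the plane of the front faces, at bench height; z up. On the outer side of each upright's top is a black catch housing: x -22..4, |y| 107..127, z 177..207.
- slot_left (a point): mid-sill (lower edge) of the topmost of three slots in the +y upright, on its front face: (0, 76, 155) mm in the rack's frame. Slots are 13 wide, 43 high. With bracket x along rack x, the hooks pass through while the bracket's underside is at z 148..158, then it comes down. Home: tongues on the sills, back at the front faces (3 mm play), underside at z 125, top at 183.
- slot_right (a point): the same of the -y upright: (0, -76, 155) mm
- catch_left (a joint): outward travel (m) of the +y upright's spring catch: 0 sprung out to the middle, at most 0.010. Its brass nose reaches in to y 94 mm, x -20..-4, flat underside z 184.5, sloped top to 196.5. A lug coming down pushes it out from 18 mm above home; it snaps back over the lug at home. A hooked bracket left alone stays some 10 mm up on the slopes; an end takes 4 to 15 N to press, one after the other is fine.
- catch_right (a joint): the same for the -y upright (nose reaches in to y = -94 mm)
- short_bracket: Bystander: a bracket of the same build but only 146 long, claws at y = +-50; it does not fit this rack. Same origin and axes as the long one.
- cell_front: Bystander: open clear plastic tank 90 x 110 x 90 high, a copper sheet leaning in it up to 103 high; origin centre of underside. It, the short bracket and the long bracket stand in a row between robot and rack, in any order.
- cell_rack: Bystander: open clear plastic tank 90 x 90 x 85 high standing between the uprights, behind their front faces; origin centre of underside
- bottle: Bystander: white plastic bottle, 64 across, 170 high, beside the rack; origin centre of underside
- jar: Bystander: glass jar, 68 across, 90 high, beside the rack; origin centre of underside
- copper_sheets: Bystander: block of copper sheets 120 x 80 x 12 lying on the left of the bench; origin centre of underside
- screwdriver: Bystander: screwdriver with a red handle, lying on the right of the bench; origin at its underside
Things that resemble listed ones, but are neither listed nor needed, are in the scene too. What is shaped like the bracket but pink is not meant.

How it is judged:
By the outcome, as a careful person would: the job done as asked, in the order asked, and still so for the second after the job is handed in, with the robot touching nothing.
It also fails if it takes over 48 s, if anything falls off the work surface, if the arm or the gripper's body presses on something with over 40 N, if the wrist force passes 120 N, or if a joint passes its speed limit or range.

## Working session

There is one attempt and no reset: what is moved stays moved. The work goes in short steps, Python scripts to look and compute and a tool call to move; the robot and the scene stay as the last step left them, time stands still between calls to the robot, and variables do not carry over. Pictures are saved under pics/ and viewed, and the job is handed in when it is done.

Besides the shell and the picture viewer there is one more tool, called after "Emit:" by a JSON object that holds its "method" and its "body", one argument or row to a line. apply_moves: Moves the arm, as the interface text tells. Its arguments: {"type":"object","properties":{"plan":{"type":"array","items":{"type":"array","items":{"type":"array","items":{"type":"number"}}}}},"required":["plan"]}

```bash
ls; mkdir -p pics
cat > h.py <<'E'
import numpy as np, cv2, pickle
from station import sense, capture, finish_job, recognise
def save(p,name): cv2.imwrite('pics/'+name, cv2.cvtColor(p['pixels'],cv2.COLOR_RGB2BGR))
def toworld(p,c,s=None):
    c=np.asarray(c,float)
    if 'R' in p: return (c-p['t'])@p['R']
    m=p['mount']; q=c@m[:3,:3].T+m[:3,3]
    return q@np.array(s['ee_rot']).T+np.array(s['tcp_pos'])
def pts(p,s=None):
    d=p['depth'];v,u=np.mgrid[:d.shape[0],:d.shape[1]];K=p['mtx']
    c=np.stack([(u-K[0,2])/K[0,0]*d,(v-K[1,2])/K[1,1]*d,d],-1)
    return toworld(p,c.reshape(-1,3),s).reshape(c.shape)
E
python3 - <<'E'
from h import *
print(sense())
for n in ['side','top','wrist']:
    s=sense();p=capture(n);save(p,n+'0.png');pickle.dump((s,p),open(n+'0.pkl','wb'))
    for l in ['bracket','rack','short_bracket','slot_left','slot_right','catch_left','cell_front','bar','claw_left','claw_right','end_left','end_right']:
        r=recognise(l,p); print(n,l,[(np.round(toworld(p,x['at'],s),3).tolist(),round(x['score'],2)) for x in r[:4]])
E
```

```text
pics
{'time_s': 0.0, 'joints': array([-5.39937215e+01,  2.20917144e+01,  3.75559822e-01, -2.84306563e-02,
       -6.84101839e+01, -1.48157091e+01]), 'joint_velocities': array([-0.07941407,  0.01626945,  0.05625757,  0.05763144, -0.04314589,
       -0.01751603]), 'effort': array([-1.78013179e-03, -3.90669358e+01,  1.87404048e+01,  4.22018632e+00,
        1.08005651e-02, -1.97847949e-04]), 'tcp_pos': array([ 0.22569917, -0.5821694 ,  0.22942217]), 'ee_rot': array([[-9.32449422e-01, -3.61299353e-01, -9.23001690e-04],
       [-3.61300513e-01,  9.32447166e-01,  2.05496466e-03],
       [ 1.18192907e-04,  2.24963159e-03, -9.99997463e-01]]), 'wrist_force': array([ 0.92714533, -0.0451181 ,  1.1124446 ]), 'moment': array([-0.00434214, -0.00132889,  0.04521605]), 'gripper_width': 1.0022223399204675}
side bracket [([0.43, 0.256, 0.015], 0.9), ([0.233, 0.305, 0.036], 0.65), ([0.219, -0.324, 0.034], 0.49)]
side rack [([0.619, 0.062, 0.093], 0.62), ([0.434, 0.254, 0.011], 0.62)]
side short_bracket [([0.428, 0.025, 0.019], 0.92), ([0.439, -0.224, 0.059], 0.51)]
side slot_left [([0.619, 0.063, 0.094]
[... 1225 characters left out ...]
 0.055], 0.7)]
top claw_left [([0.239, -0.248, 0.061], 0.87), ([0.233, 0.294, 0.04], 0.75), ([0.437, 0.247, 0.06], 0.66)]
top claw_right [([0.233, 0.298, 0.039], 0.66), ([0.24, -0.246, 0.057], 0.66)]
top end_left [([0.237, -0.251, 0.061], 0.91), ([0.433, 0.244, 0.058], 0.68), ([0.237, 0.296, 0.041], 0.59)]
top end_right [([0.436, 0.247, 0.057], 0.94), ([0.239, 0.298, 0.036], 0.76), ([0.238, -0.251, 0.059], 0.69), ([0.534, -0.464, 0.025], 0.61)]
wrist bracket []
wrist rack []
wrist short_bracket []
wrist slot_left []
wrist slot_right []
wrist catch_left []
wrist cell_front [([0.447, -0.307, 0.036], 0.79)]
wrist bar []
wrist claw_left []
wrist claw_right []
wrist end_left []
wrist end_right []
```

View pics/side0.png

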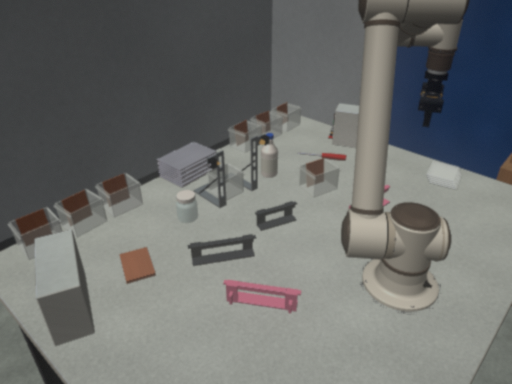

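View pics/top0.png

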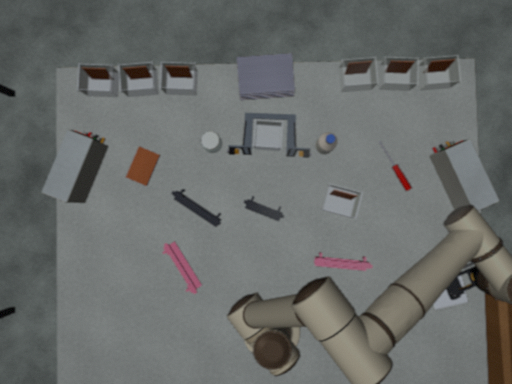

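Run:
```python
from h import *
for n in ['side','top']:
    s,p=pickle.load(open(n+'0.pkl','rb'));print(n,-p['R'].T@p['t'],p['R'][2],p['mtx'][0,0])
print(sense()['time_s'])
s,p=pickle.load(open('top0.pkl','rb'))
im=cv2.resize(p['pixels'][60:300,60:420],None,fx=2.2,fy=2.2,interpolation=cv2.INTER_CUBIC);cv2.imwrite('pics/topcrop.png',im[...,::-1])
```

```text
side [-0.28253507  0.88423833  0.84575296] [ 0.57025485 -0.63376311 -0.5226411 ] 426.0798779202823
top [0.4213416  0.00891367 1.6950305 ] [ 4.39864631e-02 -3.39844904e-04 -9.99032069e-01] 479.88302972056823
1.95
```

View pics/topcrop.png

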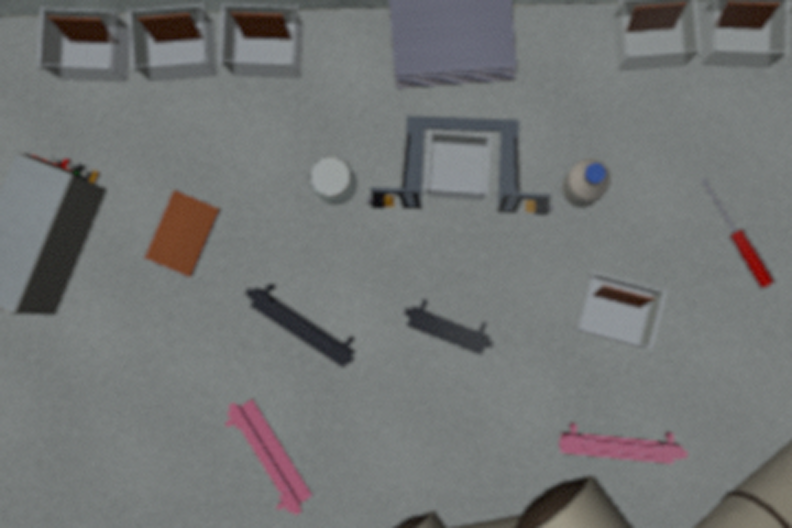

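Run:
```python
from h import *
s,p=pickle.load(open('top0.pkl','rb'));P=pts(p);im=p['pixels'].astype(int)
dark=im.max(2)<75
for nm,(u0,u1,v0,v1),zr in [('long',(165,230,180,232),(.045,.07)),('short',(235,295,190,225),(.045,.07)),('rackL',(225,320,140,162),(.19,.225))]:
    sub=P[v0:v1,u0:u1].reshape(-1,3);m=(sub[:,2]>zr[0])&(sub[:,2]<zr[1]);q=sub[m]
    c=q[:,:2].mean(0);w,v=np.linalg.eigh(np.cov((q[:,:2]-c).T));a=(q[:,:2]-c)@v[:,1]
    print(nm,m.sum(),c,q[:,2].mean(),v[:,1],np.degrees(np.arctan2(v[1,1],v[0,1])),a.min(),a.max())
s,p=pickle.load(open('wrist0.pkl','rb'));print(np.round(p['mount'],4),p['mtx'])
```

```text
long 306 [0.43743756 0.24419536] 0.05824076677979508 [0.56963291 0.82189923] 55.27536874034111 -0.09815406062492929 0.10079406007904639
short 216 [0.43014047 0.01450326] 0.05874030934119146 [0.38759141 0.92183128] 67.19528759576447 -0.07329118958432576 0.07105889902405192
rackL 242 [ 0.61091882 -0.00223726] 0.20535681402112593 [0.05730838 0.99835652] 86.71467192197251 -0.13617375859053488 0.1275589439259453
[[ 8.000e-04 -9.687e-01 -2.482e-01  6.890e-02]
 [ 1.000e+00  1.000e-03 -8.000e-04  9.000e-04]
 [ 1.000e-03 -2.482e-01  9.687e-01 -1.554e-01]
 [ 0.000e+00  0.000e+00  0.000e+00  1.000e+00]] [[280.5646895    0.         256.71377721]
 [  0.         280.5646895  187.23386036]
 [  0.           0.           1.        ]]
```

View pics/wrist0.png

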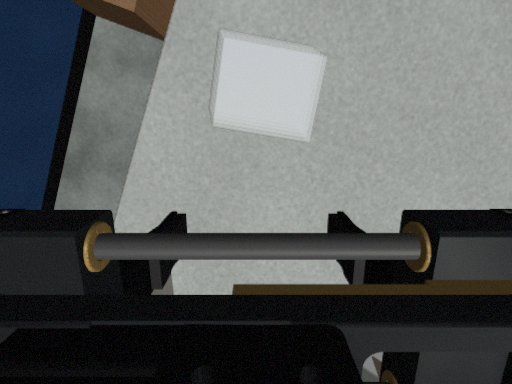

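Candidates: long dark bracket at top (197,208)/side (222,248). Look-alikes are the short dark bracket at top (263,209)/side (276,215), and two pink ones at top (182,268) and (343,264). By depth the first is 199 mm long and the second 144 mm, so I choose the first. I'll move there for a close look.

Emit:
{"method": "apply_moves", "body": {
  "plan": [
    [[100,0.5,1,0,0,0,0.017],[100,0.5,1,0,0,0,0.017],[100,0.5,1,0,0,0,0.017],[100,0.5,1,0,0,0,0.017],[100,0.5,1,0,0,0,0.017],[100,0.5,1,0,0,0,0.017],[100,0.5,1,0,0,0,0.017],[100,0.5,1,0,0,0,0.017],[100,0.5,1,0,0,0,0.017],[100,0.5,1,0,0,0,0.017],[100,0.5,1,0,0,0,0.017],[100,0.5,1,0,0,0,0.017]]
  ]
}}

```text
time_s: 2.95
tcp_pos: [0.3779, -0.2738, 0.2302]
ee_rot: [[-0.84, -0.543, 0.002], [-0.543, 0.84, -0.003], [-0.0, -0.003, -1.0]]
wrist_force: [0.5, 0.2, -0.1]
gripper_width: 0.999
```

Emit:
{"method": "apply_moves", "body": {
  "plan": [
    [[100,0.4,1,0,0,0,0.017],[100,0.4,1,0,0,0,0.017],[100,0.4,1,0,0,0,0.017],[100,0.4,1,0,0,0,0.017],[100,0.4,1,0,0,0,0.017],[100,0.4,1,0,0,0,0.017],[100,0.4,1,0,0,0,0.017],[100,0.4,1,0,0,0,0.017],[100,0.4,1,0,0,0,0.017],[100,0.4,1,0,0,0,0.017],[100,0.4,1,0,0,0,0.017],[100,0.4,1,0,0,0,0.017]]
  ]
}}

```text
time_s: 3.95
tcp_pos: [0.5024, 0.0428, 0.2343]
ee_rot: [[-0.703, -0.711, 0.012], [-0.711, 0.703, -0.001], [-0.008, -0.009, -1.0]]
wrist_force: [0.7, -0.3, 0.3]
gripper_width: 0.998
```

Emit:
{"method": "apply_moves", "body": {
  "plan": [
    [[100,-0.1,1,0,0,0,0.017],[100,-0.1,1,0,0,0,0.017],[100,-0.1,1,0,0,0,0.017],[100,-0.1,1,0,0,0,0.017],[100,-0.1,1,0,0,0,0.017],[100,-0.1,1,0,0,0,0.017],[100,-0.1,1,0,0,0,0.017],[100,-0.1,1,0,0,0,0.017],[100,-0.1,1,0,0,0,0.017],[100,-0.1,0.6,0,0,0,0.017],[100,0,0,0,0,0,0]]
  ]
}}

```text
time_s: 4.87
tcp_pos: [0.4772, 0.2999, 0.2354]
ee_rot: [[-0.56, -0.828, 0.017], [-0.828, 0.561, 0.004], [-0.013, -0.012, -1.0]]
wrist_force: [0.8, 0.0, -0.1]
gripper_width: 0.998
```

```bash
cat > w.py <<'E'
import sys
from h import *
n=sys.argv[1]
s=sense();p=capture('wrist');save(p,n+'.png');pickle.dump((s,p),open(n+'.pkl','wb'))
print(s['time_s'],s['tcp_pos'],np.round(s['ee_rot'],3).tolist())
E
python3 w.py w1
python3 - <<'E'
from h import *
s,p=pickle.load(open('w1.pkl','rb'));P=pts(p,s)
def fit(m,nm):
    q=P[m];c0=np.median(q[:,:2],0);r=cv2.minAreaRect((q[:,:2]*1000).astype(np.float32));print(nm,m.sum(),'rect',r,'zmed',np.median(q[:,2]))
Z=P[...,2]
m=((p['depth']>0)&(Z>.05)&(Z<.066)&(np.hypot(P[...,0]-.437,P[...,1]-.244)<.12)).astype(np.uint8)
cv2.imwrite('pics/m1.png',m*255)
n,l,st,_=cv2.connectedComponentsWithStats(m);k=1+np.argmax(st[1:,4]);fit(l==k,'long')
E
```

```text
4.8667 [0.47724434 0.29990005 0.23538668] [[-0.56, -0.828, 0.017], [-0.828, 0.561, 0.004], [-0.013, -0.012, -1.0]]
long 2673 rect ((436.1722412109375, 247.07244873046875), (197.0522003173828, 20.050048828125), 55.23980712890625) zmed 0.0592998686336664
```

View pics/w1.png

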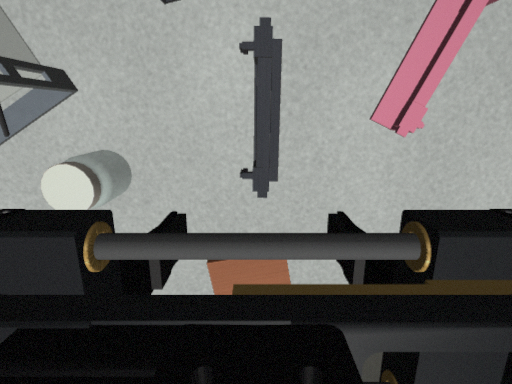

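View pics/m1.png

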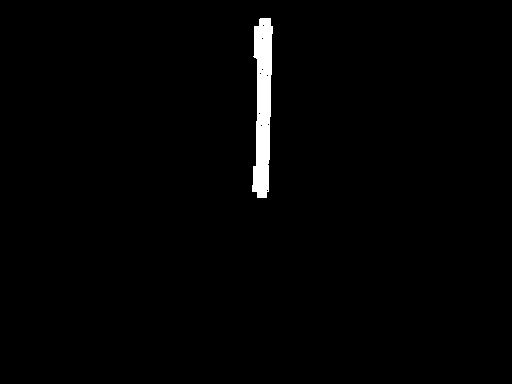

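Confirmed in w1: the dark bracket at px (263,105) measures 197 mm in its top face, with its claws at px (246,47) and (246,174). The pink one is at right (425,60). I'll descend on the bar.

Emit:
{"method": "apply_moves", "body": {
  "plan": [
    [[100,-0.56,-0.7,-0.8,-0.002,0.009,-0.006],[100,-0.56,-0.7,-0.8,-0.002,0.008,-0.005],[100,-0.56,-0.7,-0.8,0,0,0],[100,0,0,-1,0,0,0],[100,0,0,-1,0,0,0],[100,0,0,-0.8,0,0,0],[100,0,0,0,0,0,0]]
  ]
}}

```text
time_s: 5.5
tcp_pos: [0.4335, 0.2375, 0.104]
ee_rot: [[-0.576, -0.817, 0.003], [-0.817, 0.576, 0.002], [-0.004, -0.001, -1.0]]
wrist_force: [-0.5, -0.1, 0.0]
gripper_width: 1.003
```

Emit:
{"method": "apply_moves", "body": {
  "plan": [
    [[100,0.06,0.4,-0.6,0,-0.003,0.006],[100,0,0,-0.7,0,0,0],[100,0,0,-0.7,0,0,0],[100,0,0,-0.4,0,0,0],[100,0,0,0,0,0,0]]
  ]
}}

```text
time_s: 5.92
tcp_pos: [0.4385, 0.2456, 0.0472]
ee_rot: [[-0.574, -0.819, 0.012], [-0.819, 0.574, 0.005], [-0.011, -0.007, -1.0]]
wrist_force: [-0.1, -0.3, -1.3]
gripper_width: 0.998
```

Emit:
{"method": "apply_moves", "body": {
  "plan": [
    [[100,-0.14,0.08,-0.28,-0.005,0.012,0.003],[100,0,0,0,0,0,0]]
  ]
}}

```text
time_s: 6.08
tcp_pos: [0.436, 0.2476, 0.0418]
ee_rot: [[-0.572, -0.82, 0.001], [-0.82, 0.572, 0.002], [-0.002, 0.0, -1.0]]
wrist_force: [0.2, 0.6, -0.0]
gripper_width: 1.001
```

Emit:
{"method": "apply_moves", "body": {
  "plan": [
    [[15,0,0,0,0,0,0.006],[0,0,0,0,0,0,0],[0,0,0,0,0,0,0],[0,0,0,0,0,0,0],[0,0,0,0,0,0,0],[0,0,0,0,0,0,0],[0,0,0,0,0,0,0],[0,0,0,0,0,0,0]]
  ]
}}

```text
time_s: 6.75
tcp_pos: [0.4381, 0.2494, 0.0459]
ee_rot: [[-0.566, -0.824, 0.006], [-0.824, 0.566, 0.007], [-0.009, -0.001, -1.0]]
wrist_force: [0.8, 0.3, 0.3]
gripper_width: 0.482
```

Emit:
{"method": "apply_moves", "body": {
  "plan": [
    [[0,-0.04,-0.03,-0.15,-0.004,0.004,0],[0,0,0,-0.04,0,0,0],[0,0,0,0,0,0,0],[0,0,0,0,0,0,0],[0,0,0,0,0,0,0],[0,0,0,0,0,0,0]]
  ]
}}

```text
time_s: 7.25
tcp_pos: [0.4366, 0.2486, 0.0405]
ee_rot: [[-0.567, -0.824, 0.001], [-0.824, 0.567, 0.002], [-0.002, 0.0, -1.0]]
wrist_force: [-0.5, 0.2, 0.8]
gripper_width: 0.182
```

Emit:
{"method": "apply_moves", "body": {
  "plan": [
    [[0,0,0,0,0,0,0],[0,0,0,0.3,0,0,0],[0,0,0,0.8,0,0,0],[0,0,0,1,0,0,0],[0,0,0,1,0,0,0],[0,0,0,1,0,0,0.02],[0,0,0,1,0,0,0.04],[0,0,-0.5,1,0,0,0.04],[0,0,-0.5,1,0,0,0.04],[0,0,-0.5,1,0,0,0.04],[0,0,-0.5,1,0,0,0.04],[0,0,-0.5,1,0,0,0.04]]
  ]
}}

```text
time_s: 8.25
tcp_pos: [0.4257, 0.1762, 0.2953]
ee_rot: [[-0.325, -0.946, -0.019], [-0.945, 0.325, -0.02], [0.025, 0.011, -1.0]]
wrist_force: [2.1, 1.1, -2.5]
gripper_width: 0.179
```

Emit:
{"method": "apply_moves", "body": {
  "plan": [
    [[0,0.15,-0.6,0.7,0.01,-0.01,0.04],[0,0.15,-0.6,0.7,0.01,-0.01,0.04],[0,0.15,-0.6,0.7,0,0,0.04],[0,0.15,-0.6,0.6,0,0,0.04],[0,0.15,-0.6,0.6,0,0,0.04],[0,0.15,-0.6,0.5,0,0,0.03],[0,0,-0.3,0,0,0,0.02],[0,0,0,0,0,0,0],[0,0,0,0,0,0,0]]
  ]
}}

```text
time_s: 9.0
tcp_pos: [0.4425, 0.0693, 0.4]
ee_rot: [[-0.07, -0.998, 0.003], [-0.998, 0.07, 0.006], [-0.006, -0.003, -1.0]]
wrist_force: [-0.1, -0.1, -3.0]
gripper_width: 0.185
```

```bash
python3 w.py w2
python3 - <<'E'
from h import *
p=capture('side');save(p,'side2.png');pickle.dump((None,p),open('side2.pkl','wb'))
E
```

```text
9.0 [0.44254111 0.06933258 0.39995857] [[-0.07, -0.998, 0.003], [-0.998, 0.07, 0.006], [-0.006, -0.003, -1.0]]
```

View pics/w2.png

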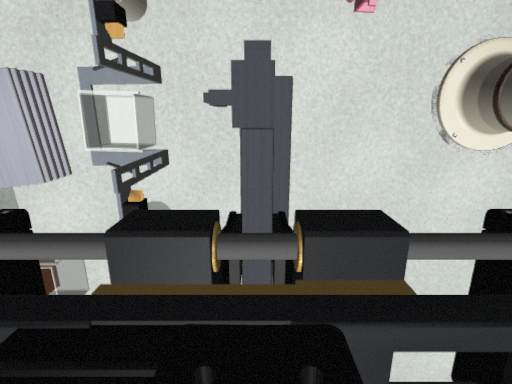

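View pics/side2.png

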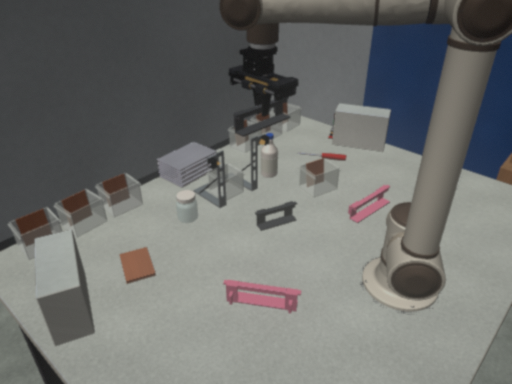

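```bash
cat > rk.py <<'E'
import sys
from h import *
s,p=pickle.load(open(sys.argv[1]+'.pkl','rb'));P=pts(p,s)
cv2.imwrite('pics/rk.png',cv2.resize(p['pixels'][0:215,60:200],None,fx=4,fy=2.79 if 0 else 4,interpolation=cv2.INTER_CUBIC)[:600,:,::-1])
x,y,z=P[...,0],P[...,1],P[...,2]
base=(p['depth']>0)&(x>.55)&(x<.68)&(abs(y)<.16)
m=base&(z>.02)&(z<.172)&(abs(y)>.05)&(abs(y)<.1)&(x<.64)
th=0;c=np.r_[0.61,0]
q=P[m]
# robust line x = a + b*y
A=np.c_[np.ones(len(q)),q[:,1],q[:,2]-.1];w=np.ones(len(q))
for i in range(40):
    sol=np.linalg.lstsq(A*w[:,None],q[:,0]*w,rcond=None)[0];r=q[:,0]-A@sol;w=1/(1+(r/.003)**2)
g=abs(r)<.004;print('face x=a+b y+c(z-.1)',sol,len(q),g.sum(),'std',r[g].std(),'yaw',np.degrees(-np.arctan(sol[1])))
q=q[g]
for sg in (1,-1):
    t=q[q[:,1]*sg>0]; 
    for z0 in np.arange(.03,.17,.02):
        k=t[abs(t[:,2]-z0)<.008]
        if len(k)>5: print(sg,round(z0,3),len(k),np.percentile(k[:,1],[1,99]).round(4))
# tops
for sg in (1,-1):
    k=base&(z>.205)&(z<.220)&(y*sg>0.03); k2=P[k]; print('top z>.205',sg,len(k2),k2[:,:].min(0).round(4),k2.max(0).round(4),np.median(k2[:,2]))
    k=base&(z>.200)&(z<.211)&(y*sg>0.1); k2=P[k]; 
    if len(k2): print('housing',sg,len(k2),k2.min(0).round(4),k2.max(0).round(4),np.median(k2[:,2]))
E
python3 rk.py w2
```

```text
face x=a+b y+c(z-.1) [ 0.61480813  0.059202   -0.0007676 ] 1396 1350 std 0.0010636794363521212 yaw -3.38807039579144
1 0.03 46 [0.0563 0.0857]
1 0.05 49 [0.0561 0.0857]
1 0.07 38 [0.0562 0.0857]
1 0.09 62 [0.0561 0.0859]
1 0.11 53 [0.0561 0.0856]
1 0.13 56 [0.0562 0.0859]
1 0.15 122 [0.0562 0.086 ]
1 0.17 46 [0.0562 0.0857]
-1 0.03 60 [-0.0952 -0.0656]
-1 0.05 63 [-0.0951 -0.0654]
-1 0.07 50 [-0.0952 -0.0655]
-1 0.09 79 [-0.0952 -0.0655]
-1 0.11 65 [-0.0947 -0.0656]
-1 0.13 71 [-0.095  -0.0655]
-1 0.15 153 [-0.0949 -0.0656]
-1 0.17 62 [-0.0949 -0.0655]
top z>.205 1 455 [0.5982 0.056  0.205 ] [0.6266 0.1225 0.2149] 0.20888054904126852
housing 1 261 [0.5982 0.1001 0.2   ] [0.6266 0.1225 0.211 ] 0.2082221024104026
top z>.205 -1 897 [ 0.5844 -0.1311  0.205 ] [ 0.6152 -0.0654  0.2155] 0.20880987996415856
housing -1 719 [ 0.5844 -0.1311  0.2001] [ 0.6141 -0.1001  0.211 ] 0.2082827241313502
```

View pics/rk.png

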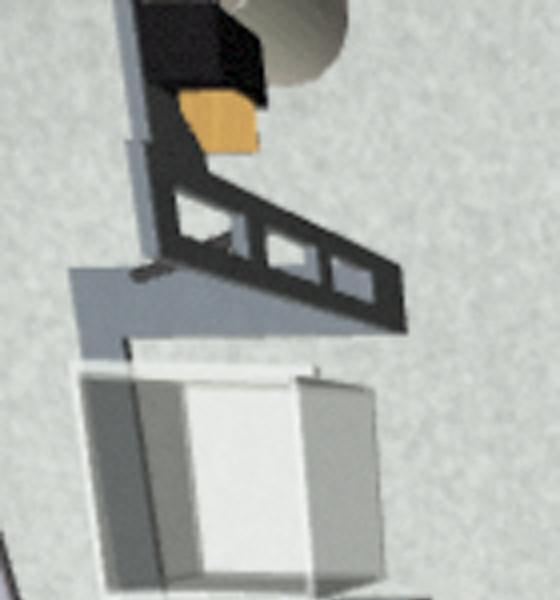

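```bash
cat > br.py <<'E'
import sys
from h import *
s,p=pickle.load(open(sys.argv[1]+'.pkl','rb'));W=pts(p,s)
T=(W-np.array(s['tcp_pos']))@np.array(s['ee_rot'])   # tool coords
x,y,z=T[...,0],T[...,1],T[...,2]
b=(p['depth']>0)&(x>.03)&(x<.13)&(abs(y)<.05)&(z>-.05)&(z<.06)
q=T[b];h,e=np.histogram(q[:,2],bins=np.arange(-.05,.06,.002));print([(round(e[i],3),h[i]) for i in range(len(h)) if h[i]>60])
ztop=float(sys.argv[2]) if len(sys.argv)>2 else e[np.argmax(h)]+.001
m=b&(abs(z-ztop)<.005);q=T[m];print('ztop',np.median(q[:,2]),'slope z/x',np.polyfit(q[:,0],q[:,2],1))
print('lug end x',np.percentile(q[:,0],[98,99,99.8]))
for x0 in np.arange(.035,.105,.005):
    k=q[abs(q[:,0]-x0)<.002]
    if len(k)>4: print(round(x0,3),len(k),np.percentile(k[:,1],[2,98]).round(4))
m=b&(y>.006)&(z>-.02)&(z<.06)&(x>.055);
mc=b&(y>.0)&(z>.0)&(z<.03);k=T[mc];print('claw?',len(k),k.min(0) if len(k) else '',k.max(0) if len(k) else '')
k=T[b&(y<-.02)&(z>0)] ;print(len(k))
k=T[b&(y>.014)];print('claw pts',len(k),np.percentile(k,[2,50,98],axis=0).round(4).tolist())
E
python3 br.py w2
```

```text
[(np.float64(-0.022), np.int64(316)), (np.float64(-0.02), np.int64(4820)), (np.float64(-0.018), np.int64(375)), (np.float64(-0.002), np.int64(137)), (np.float64(0.0), np.int64(268)), (np.float64(0.03), np.int64(155)), (np.float64(0.032), np.int64(1475)), (np.float64(0.034), np.int64(83))]
ztop -0.018982574886010614 slope z/x [-0.00316276 -0.01876745]
lug end x [0.09781756 0.09862564 0.09938052]
0.035 250 [-0.0063  0.0092]
0.04 254 [-0.0063  0.0091]
0.045 254 [-0.0062  0.009 ]
0.05 258 [-0.0061  0.009 ]
0.055 290 [-0.006   0.0094]
0.06 261 [-0.006   0.0093]
0.065 349 [-0.0101  0.0091]
0.07 375 [-0.01    0.0091]
0.075 395 [-0.0104  0.0091]
0.08 394 [-0.0102  0.0094]
0.085 427 [-0.0101  0.0093]
0.09 408 [-0.0099  0.0092]
0.095 263 [-0.0042  0.0074]
0.1 98 [-0.0042  0.0074]
claw? 0  
153
claw pts 1441 [[0.0314, 0.0143, 0.0316], [0.0627, 0.019, 0.0329], [0.0908, 0.0237, 0.0343]]
```

Emit:
{"method": "apply_moves", "body": {
  "plan": [
    [[0,0.5,-0.35,-0.8,-0.003,0.002,0.003],[0,0.5,-0.35,-0.8,-0.003,0.001,0.003],[0,0.5,-0.35,-0.8,0,0,0.003],[0,0.5,-0.35,-0.8,0,0,0.002],[0,0.5,-0.35,-0.8,0,0,0],[0,0.5,-0.35,-0.8,0,0,0],[0,0.5,-0.3,-0.8,0,0,0],[0,0.3,-0.1,-0.7,0,0,0],[0,0,0,-0.3,0,0,0],[0,0,0,0,0,0,0]]
  ]
}}

```text
time_s: 9.93
tcp_pos: [0.537, 0.0109, 0.2213]
ee_rot: [[-0.049, -0.999, -0.011], [-0.999, 0.049, 0.0], [0.0, 0.011, -1.0]]
wrist_force: [-1.0, 1.1, -3.4]
gripper_width: 0.183
```

Emit:
{"method": "apply_moves", "body": {
  "plan": [
    [[0,0.5,-0.22,-0.55,0,-0.01,-0.008],[0,0.4,-0.2,-0.5,0,0,0],[0,0,0,0,0,0,0],[0,0,0,0,0,0,0]]
  ]
}}

```text
time_s: 10.27
tcp_pos: [0.56, 0.0024, 0.1955]
ee_rot: [[-0.053, -0.999, -0.0], [-0.999, 0.053, 0.0], [-0.0, 0.0, -1.0]]
wrist_force: [0.3, 1.3, -2.5]
gripper_width: 0.179
```

```bash
python3 w.py w3; python3 br.py w3 -.019 | head -5; python3 rk.py w3
```

```text
10.2667 [0.56000663 0.00237793 0.19553992] [[-0.053, -0.999, -0.0], [-0.999, 0.053, 0.0], [-0.0, 0.0, -1.0]]
[(np.float64(-0.022), np.int64(292)), (np.float64(-0.02), np.int64(4827)), (np.float64(-0.018), np.int64(390)), (np.float64(-0.014), np.int64(530)), (np.float64(-0.012), np.int64(217)), (np.float64(-0.01), np.int64(81)), (np.float64(-0.008), np.int64(78)), (np.float64(-0.006), np.int64(66)), (np.float64(-0.004), np.int64(309)), (np.float64(-0.002), np.int64(417)), (np.float64(0.0), np.int64(450)), (np.float64(0.002), np.int64(176)), (np.float64(0.004), np.int64(183)), (np.float64(0.006), np.int64(171)), (np.float64(0.008), np.int64(92)), (np.float64(0.03), np.int64(130)), (np.float64(0.032), np.int64(1470)), (np.float64(0.034), np.int64(109))]
ztop -0.018952197861179444 slope z/x [-0.0004621  -0.01890067]
lug end x [0.09813854 0.09892729 0.11410443]
0.035 248 [-0.0063  0.0092]
0.04 255 [-0.0062  0.0091]
face x=a+b y+c(z-.1) [ 0.61443576  0.056306   -0.00099972] 1539 1402 std 0.0010335752614456445 yaw -3.2226935195962865
-1 0.03 44 [-0.095  -0.0661]
-1 0.05 84 [-0.0952 -0.0662]
-1 0.07 64 [-0.0952 -0.066 ]
-1 0.09 127 [-0.0949 -0.0656]
-1 0.11 105 [-0.095  -0.0657]
-1 0.13 132 [-0.0955 -0.0659]
-1 0.15 411 [-0.095 -0.066]
-1 0.17 156 [-0.0951 -0.0656]Traceback (most recent call last):
  File "rk.py", line 23, in <module>
    k=base&(z>.205)&(z<.220)&(y*sg>0.03); k2=P[k]; print('top z>.205',sg,len(k2),k2[:,:].min(0).round(4),k2.max(0).round(4),np.median(k2[:,2]))
                                                                                 ~~~~~~~~~~~^^^
    return umr_minimum(a, axis, None, out, keepdims, initial, where)
ValueError: zero-size array to reduction operation minimum which has no identity
```

View pics/w3.png

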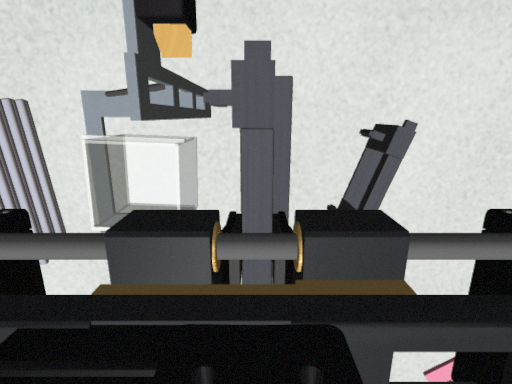

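Emit:
{"method": "apply_moves", "body": {
  "plan": [
    [[0,0,-0.13,-0.12,0,0,-0.006],[0,0,0,0,0,0,0],[0,0,0,0,0,0,0]]
  ]
}}

```text
time_s: 10.57
tcp_pos: [0.5602, -0.0003, 0.1948]
ee_rot: [[-0.059, -0.998, 0.003], [-0.998, 0.059, 0.001], [-0.001, -0.003, -1.0]]
wrist_force: [0.1, -0.3, -2.8]
gripper_width: 0.18
```

Emit:
{"method": "apply_moves", "body": {
  "plan": [
    [[0,0.3,-0.03,-0.12,0,0.003,0],[0,0.3,-0.02,0,0,0,0],[0,0.3,-0.02,0,0,0,0],[0,0,0,0,0,0,0]]
  ]
}}

```text
time_s: 10.9
tcp_pos: [0.5853, -0.002, 0.1935]
ee_rot: [[-0.058, -0.998, 0.004], [-0.998, 0.058, 0.002], [-0.002, -0.004, -1.0]]
wrist_force: [-0.3, -0.4, -1.9]
gripper_width: 0.184
```

```bash
python3 w.py w4
python3 - <<'E'
from h import *
s,p=pickle.load(open('w4.pkl','rb'))
a=cv2.resize(p['pixels'][20:160,100:300],None,fx=4,fy=4,interpolation=cv2.INTER_CUBIC);cv2.imwrite('pics/w4c.png',a[...,::-1])
E
```

```text
10.9 [ 0.58528534 -0.00199836  0.19354786] [[-0.058, -0.998, 0.004], [-0.998, 0.058, 0.002], [-0.002, -0.004, -1.0]]
```

View pics/w4c.png

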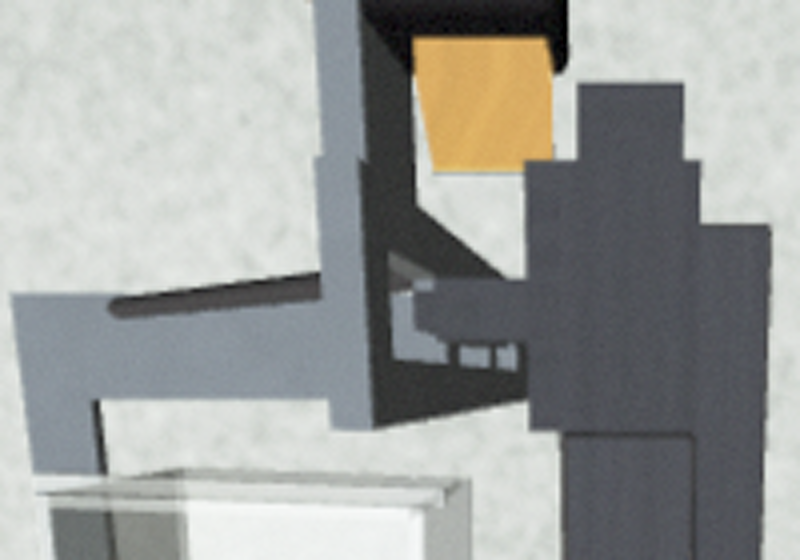

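The claw (crop row ~309) is in line with the slot centre (expected ~307). Driving in.

Emit:
{"method": "apply_moves", "body": {
  "plan": [
    [[0,0.25,-0.02,0,-0.002,0.004,0],[0,0.2,-0.01,0,0,0,0],[0,0.15,-0.01,0,0,0,0],[0,0,0,0,0,0,0]]
  ]
}}

```text
time_s: 11.28
tcp_pos: [0.6012, -0.0032, 0.1929]
ee_rot: [[-0.058, -0.998, -0.002], [-0.998, 0.058, -0.001], [0.001, 0.002, -1.0]]
wrist_force: [-0.2, 0.8, -4.2]
gripper_width: 0.179
```

Emit:
{"method": "apply_moves", "body": {
  "plan": [
    [[0,0.08,0,0,0,-0.001,0],[0,0.02,0,-0.1,0,0,0],[0,0,0,-0.15,0,0,0],[0,0,0,-0.1,0,0,0],[0,0,0,0,0,0,0]]
  ]
}}

```text
time_s: 11.7
tcp_pos: [0.6029, -0.0033, 0.1828]
ee_rot: [[-0.059, -0.998, -0.004], [-0.998, 0.059, -0.001], [0.001, 0.004, -1.0]]
wrist_force: [-0.7, 0.0, -3.1]
gripper_width: 0.179
```

Emit:
{"method": "apply_moves", "body": {
  "plan": [
    [[0,0,0,-0.15,0,-0.003,0],[0,0,0,-0.15,0,0,0],[0,0,0,-0.15,0,0,0],[0,0,0,-0.15,0,0,0]]
  ]
}}

```text
time_s: 12.03
tcp_pos: [0.6036, -0.0038, 0.176]
ee_rot: [[-0.055, -0.998, 0.005], [-0.998, 0.055, -0.004], [0.003, -0.005, -1.0]]
wrist_force: [-7.6, 2.4, 14.1]
gripper_width: 0.178
```

Emit:
{"method": "apply_moves", "body": {
  "plan": [
    [[0,-0.04,0.01,-0.25,0.004,0.005,0],[0,0,0,-0.25,0,0,0],[0,0,0,-0.25,0,0,0]]
  ]
}}

```text
time_s: 12.28
tcp_pos: [0.6037, -0.0041, 0.1695]
ee_rot: [[-0.052, -0.999, 0.01], [-0.999, 0.052, -0.002], [0.002, -0.01, -1.0]]
wrist_force: [-1.4, 3.2, 0.6]
gripper_width: 0.18
```

Emit:
{"method": "apply_moves", "body": {
  "plan": [
    [[0,-0.04,0.01,-0.2,0.002,0.01,0],[0,0,0,-0.25,0,0,0],[0,0,0,-0.25,0,0,0]]
  ]
}}

```text
time_s: 12.53
tcp_pos: [0.6037, -0.0045, 0.1648]
ee_rot: [[-0.048, -0.999, 0.008], [-0.999, 0.048, -0.004], [0.003, -0.008, -1.0]]
wrist_force: [-16.9, 7.4, 36.2]
gripper_width: 0.175
```

```bash
python3 w.py w5;python3 br.py w5 | head -3
python3 - <<'E'
from h import *
s,p=pickle.load(open('w5.pkl','rb'))
a=cv2.resize(p['pixels'][0:160,100:300],None,fx=3.5,fy=3.5,interpolation=cv2.INTER_CUBIC);cv2.imwrite('pics/w5c.png',a[...,::-1])
p=capture('side');save(p,'s5.png');pickle.dump((None,p),open('s5.pkl','wb'))
a=cv2.resize(p['pixels'][100:230,160:310],None,fx=4.5,fy=4.5,interpolation=cv2.INTER_CUBIC);cv2.imwrite('pics/s5c.png',a[...,::-1])
E
```

```text
12.5333 [ 0.6036593  -0.00445375  0.16478924] [[-0.048, -0.999, 0.008], [-0.999, 0.048, -0.004], [0.003, -0.008, -1.0]]
[(np.float64(-0.05), np.int64(688)), (np.float64(-0.048), np.int64(552)), (np.float64(-0.046), np.int64(454)), (np.float64(-0.044), np.int64(419)), (np.float64(-0.042), np.int64(263)), (np.float64(-0.04), np.int64(196)), (np.float64(-0.038), np.int64(173)), (np.float64(-0.036), np.int64(199)), (np.float64(-0.034), np.int64(635)), (np.float64(-0.032), np.int64(401)), (np.float64(-0.03), np.int64(270)), (np.float64(-0.028), np.int64(253)), (np.float64(-0.026), np.int64(250)), (np.float64(-0.024), np.int64(246)), (np.float64(-0.022), np.int64(393)), (np.float64(-0.02), np.int64(4619)), (np.float64(-0.018), np.int64(304)), (np.float64(0.0), np.int64(90)), (np.float64(0.03), np.int64(156)), (np.float64(0.032), np.int64(1427)), (np.float64(0.034), np.int64(63))]
ztop -0.0190547138522957 slope z/x [-0.01184333 -0.01840353]
lug end x [0.09673835 0.10649482 0.10694262]
```

View pics/w5c.png

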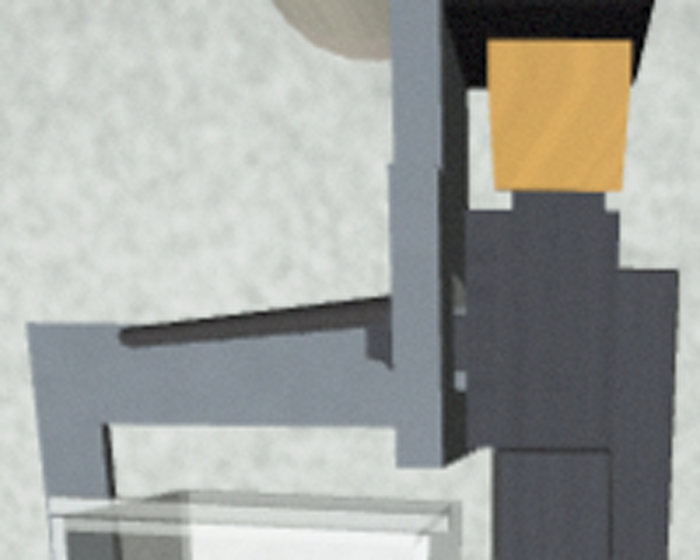

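View pics/s5c.png

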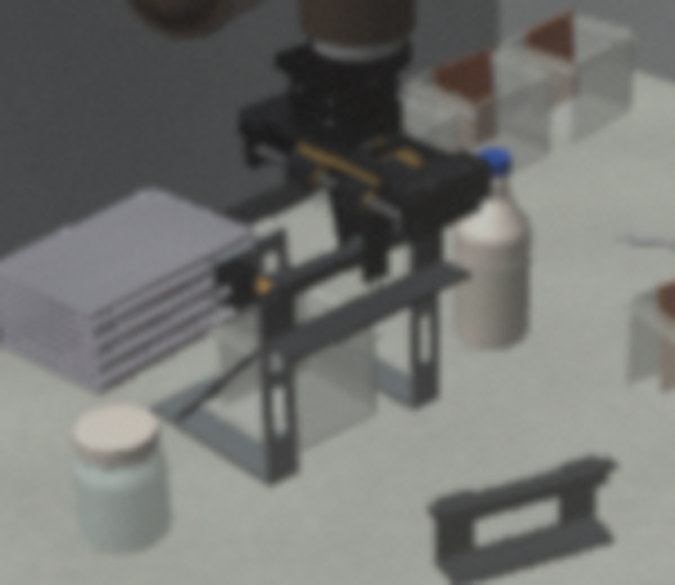

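Emit:
{"method": "apply_moves", "body": {
  "plan": [
    [[0,-0.04,0.03,0,0,0,0],[30,0,0,0,0,0,0],[50,0,0,0,0,0,0],[50,0,0,0,0,0,0],[50,0,0,0,0,0,0],[50,0,0,0.4,0,0,0]]
  ]
}}

```text
time_s: 13.13
tcp_pos: [0.6033, -0.0036, 0.1763]
ee_rot: [[-0.048, -0.999, 0.013], [-0.999, 0.048, -0.003], [0.002, -0.013, -1.0]]
wrist_force: [-0.8, -0.0, -0.9]
gripper_width: 0.453
```

Emit:
{"method": "apply_moves", "body": {
  "plan": [
    [[50,0,0,0.6,0.003,0.012,0],[50,0,0,1,0,0,0.01],[50,0,0,1,0,0,0],[50,-0.5,0.4,1,0,0,0],[50,-0.5,0.4,1,0,0,0],[50,-0.5,0.4,1,0,0,0],[50,-0.5,0.4,1,0,0,0],[50,-0.5,0.4,0.8,0,0,0],[20,-0.5,0.4,0.5,0,0,0],[0,0,0.2,0,0,0,0],[0,0,0,0,0,0,0]]
  ]
}}

```text
time_s: 14.05
tcp_pos: [0.5265, 0.0619, 0.3901]
ee_rot: [[-0.039, -0.999, 0.008], [-0.999, 0.039, -0.0], [-0.0, -0.008, -1.0]]
wrist_force: [0.8, -0.4, 0.3]
gripper_width: 0.355
```

```bash
python3 w.py w6
python3 - <<'E'
from h import *
s,p=pickle.load(open('w6.pkl','rb'))
a=cv2.resize(p['pixels'][0:215,80:270],None,fx=2.7,fy=2.7,interpolation=cv2.INTER_CUBIC);cv2.imwrite('pics/w6c.png',a[...,::-1])
P=pts(p,s);o=np.r_[.6145,-.0047,0];rx=np.r_[.9983,-.0591,0];ry=np.r_[.0591,.9983,0]
Q=np.stack([(P-o)@rx,(P-o)@ry,P[...,2]],-1)
k=(p['depth']>0)&(Q[...,2]>.165)&(Q[...,2]<.2)&(Q[...,0]<-.006)&(Q[...,0]>-.018)
for y0 in np.arange(-.105,.106,.005):
    m=k&(abs(Q[...,1]-y0)<.002)
    if m.sum()>5: print(round(y0,3),m.sum(),np.percentile(Q[m][:,2],[5,50,95]).round(4))
E
```

```text
14.05 [0.52652741 0.06188779 0.39005986] [[-0.039, -0.999, 0.008], [-0.999, 0.039, -0.0], [-0.0, -0.008, -1.0]]
-0.105 47 [0.1965 0.198  0.1995]
-0.1 57 [0.1908 0.1945 0.197 ]
-0.095 52 [0.1838 0.188  0.1909]
-0.09 34 [0.1822 0.1837 0.1849]
-0.085 33 [0.1825 0.1837 0.1848]
-0.08 41 [0.1829 0.1838 0.1853]
-0.075 39 [0.1821 0.1834 0.1845]
-0.07 36 [0.1824 0.1838 0.1849]
-0.065 37 [0.1822 0.1833 0.1848]
-0.06 35 [0.1818 0.1832 0.1846]
-0.055 31 [0.1827 0.1835 0.1846]
-0.05 35 [0.1825 0.1837 0.1844]
-0.045 25 [0.1824 0.1835 0.1843]
-0.04 35 [0.1825 0.1839 0.1849]
-0.035 32 [0.1826 0.1837 0.1846]
-0.03 26 [0.1822 0.1834 0.1846]
-0.025 28 [0.1824 0.1836 0.1848]
-0.02 36 [0.1826 0.1838 0.1848]
-0.015 29 [0.1827 0.1836 0.1847]
-0.01 24 [0.1825 0.1834 0.1848]
-0.005 25 [0.1824 0.1835 0.1845]
0.0 27 [0.1823 0.1837 0.185 ]
0.005 26 [0.1825 0.1835 0.1854]
0.01 27 [0.1821 0.1834 0.1848]
0.015 27 [0.1826 0.1833 0.1841]
0.02 24 [0.1823 0.1832 0.1845]
0.025 24 [0.1827 0.1836 0.1845]
0.03 24 [0.1818 0.1838 0.1857]
0.035 25 [0.1824 0.1836 0.1852]
0.04 26 [0.1822 0.1838 0.185 ]
0.045 26 [0.1826 0.1835 0.1847]
0.05 28 [0.1823 0.1834 0.1848]
0.055 25 [0.182  0.1837 0.1852]
0.06 25 [0.1824 0.1833 0.1849]
0.065 27 [0.1826 0.1834 0.1847]
0.07 26 [0.1824 0.1834 0.1846]
0.075 23 [0.1826 0.1837 0.1853]
0.08 29 [0.1828 0.1835 0.1846]
0.085 26 [0.1827 0.1837 0.1845]
0.09 24 [0.1821 0.1835 0.1845]
0.095 38 [0.1838 0.1875 0.1916]
0.1 37 [0.1913 0.1943 0.1973]
0.105 30 [0.1969 0.1978 0.1995]
```

View pics/w6c.png

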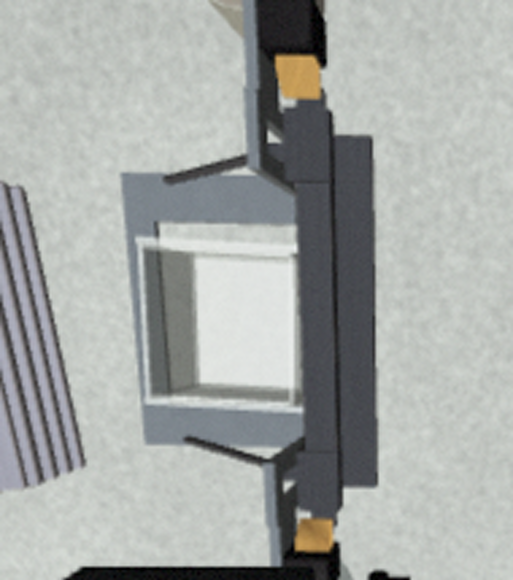

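Run:
```python
from h import *
p=capture('top');save(p,'top7.png');q=capture('side');save(q,'side7.png')
for n,c in (('top0',p),('side0',q)):
    a=pickle.load(open(n+'.pkl','rb'))[1]['pixels'];d=np.abs(a.astype(int)-c['pixels']).max(2)
    cv2.imwrite('pics/d_'+n+'.png',np.hstack([cv2.resize(c['pixels'],(400,300))[...,::-1],cv2.cvtColor(cv2.resize((np.clip(d*3,0,255)).astype(np.uint8),(400,300)),cv2.COLOR_GRAY2BGR)]))
s=sense();print(s['time_s'],s['wrist_force'])
```

```text
14.2 [-0.52138424  0.51615605  0.51599965]
```

View pics/d_top0.png

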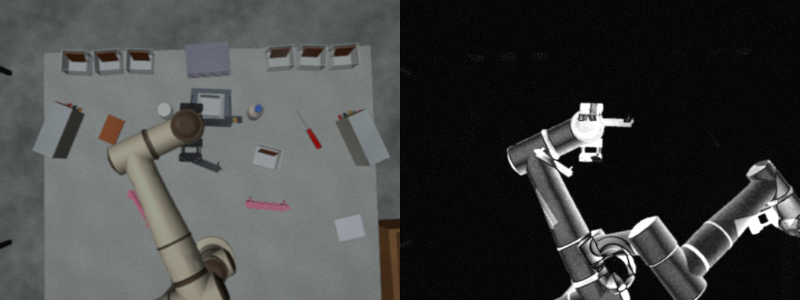

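View pics/d_side0.png

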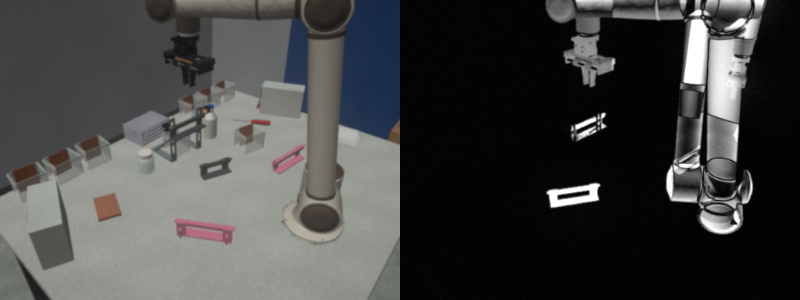

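The difference images show only the bracket and the arm changed; nothing else moved. Handing in.

```bash
python3 -c "
from h import *
print(finish_job())"
```

```text
the job is handed in; nothing more can be done
None
```

The long dark bracket hangs in the topmost slots of both uprights, pressed fully home, and I let go and handed the job in at about 14.2 s. I gripped it by its bar, hooked both claws in, and pressed it down through the grip. I did not need to press the ends separately.

**Seating:** the last wrist depth picture shows the bracket's top level at z 183.2–183.9 mm from end to end (nominal 183). That is within about 0.5 mm, which I put down to camera bias.

**Catches:** both brass noses reach in over the lugs to about 94 mm on each side. I read this from the wrist picture and depth, since there is no direct reading of the catch joints.

**Forces:** the last reading before I let go was 36 N upward at the wrist, the highest I saw. At hand-in the wrist force was near zero, with the gripper clear of the rack.

**Other items:** side and top difference images show that nothing but the bracket and the arm changed, wherever the arm was not in the way.

**Disagreement:** the top camera and the wrist camera put the bracket about 3 mm apart before the grasp. After the grasp I positioned it against the rack using the wrist camera alone.

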